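Level the board preheater on its screw foot and take out the packing

ROBOT

A 6-joint arm with a two-finger parallel gripper is mounted at the origin on the work surface. World frame = base frame: x ahead of the robot, y to its left, z up, the work surface at z = 0. Lengths are in m, angles in rad, forces in N, time in s.
With the tool pointing down it reaches from about 0.3 to 0.875 m from the base axis. Payload 6.4 kg.
Tool frame: the origin (TCP) lies midway between the tips of the shut fingers; the grasp point (between the pads) lies behind it (r.pinch_z is the z of the grasp point in the tool frame, in m); z points along the fingers, y is the line along which they close (so a half turn about z gives the same grasp; the last joint's range is limited). The gripper opens to 85 mm and grips with 20 to 120 N. Pads are 22 mm wide; open, the fingers measure 114 mm over their backs; the gripper's body (76 mm by 85 mm) begins 54 mm behind the grasp point. The pads swing forward as they close: fully open they stand 13 mm farther back than shut.
Start: joints at [1.004, 0.181, 1.607, -0, 1.354, -0.206], TCP at [0.203, 0.538, 0.231] pointing down, gripper open.
Joint ranges: [-2.99, 2.99], [-0.89, 2.07], [0.3, 2.58], [-1.14, 4.28], [0, 2.63], [-3.12, 3.12]. Speed limits (rad/s): [2.57, 2.57, 3.01, 3.14, 3.14, 3.14].

INTERFACE

Orientations are given as a unit quaternion [x, y, z, w].
In Python, from rig import r gives the robot as it stands.
- The arm moves only by the tool drive_tool, never from a script. Its argument "deltas" is a list of rows, each an object with "offset": the shift along the world's x, y, z in cm, a list of three; "dr": the turn, a rotation vector about the world's x, y, z in rad, a list of three; "claw": the opening, from 0 (shut) to 1 (fully open). In form: [{"offset": [tx, ty, tz], "dr": [wx, wy, wz], "claw": claw}, ...]. A call has 1 to 10 rows; each row is the pose to reach, as a shift and turn from the pose commanded when the call began; what a row does not reach only later rows make up. A row lasts 1/10 s, in which the tool goes at most 50 mm and 8.59 degrees, less where a joint would pass 70% of its speed; a pose out of reach is approached as far as the arm can. A call with a gripper value outside its range is refused whole. The fingers move at their own pace and stop on an object; the grip force is fixed at half the most. Time passes only in rows, so rows that repeat a pose let the fingers close. It gives the time, the measured TCP pose, the force, the opening and the grip force at its end, in the units of the state.
- r.observe(): the state, without advancing time (a new reading comes with each control period).
- r.capture(name): name is "scene" or "side" or "wrist"; returns a dict with "pixels" (480x640x3 uint8, blue, green, red), "depth" (480x640 float32, m along the optical axis (not along the pixel's ray), 0 where there is no reading), "fx", "fy", "cx", "cy" (pixels), "distortion" ([k1, k2, p1, p2, k3] as OpenCV has them; the pictures are not rectified), "T" (4x4, takes a point from camera to world coordinates). Camera axes: x right, y down, z forward; pixel columns grow to the right and rows downward; lengths in m; the calibration is good to about 2 mm. A picture is of the moment at which its call begins.
- r.finish_job(): hands the job in; it is judged then, once.
The state is a dict: "time_s": time; "joints": joint angles; "joint_velocities": joint speeds; "joint_efforts": joint torques, N m; "eef_pos": TCP position; "tcp_rot": TCP orientation; "force": force on the tool from outside, world axes, zero at the start; "ft_torque": the same for the moment, N m; "grip_width": finger opening in m; "grasp_force": force on a finger pad.
Only numpy, scipy, OpenCV 4.12 (cv2) and the standard library are available. Lean on these libraries where they do the work, as an engineer would, in place of code of your own. Each camera call takes 0.05 s, during which the arm holds its last target. There are 200 camera calls.

TASK

The board preheater is propped on a wooden packing strip because its front-left levelling screw has been wound up and that foot hangs clear of the bench. Wind the black knob clockwise until the screw foot takes that corner's weight off the strip, and no further; only then slide the strip out gently and lay it flat in the blue tray. Leave the preheater steady on the bench, with weight on all four feet so that it rocks neither way; do not shove it along the bench or lean on it, and leave the other things where they are.

Things in the scene. Friction and masses are not known exactly. Their poses are not given: they have to be found in the camera images.
- preheater: board preheater, loose, about 3.5 kg: aluminium plate 260 (x) by 240 (y) mm, underside 30 and top 40 mm above the bench; on it a grey housing (x -45 to +120, y +-100 mm, top 75 mm) with rails and a green circuit board (highest point 97 mm). Origin on the bench under the plate's centre; x from its front (dials, towards the robot) to its back, y to its left. The rubber feet give 1 mm per 18 N.
- foot_screw: levelling screw in the plate's front left corner: brass bushing (26 mm across, 12 mm high) on the plate, steel screw through it, black fluted knob on top (42 mm across, 26 mm high), 36 mm rubber foot below; knob, screw and foot turn as one. Origin on the screw's axis at the plate's top, 40 mm above the bench (x -105, y +95 mm in the preheater's frame); it stays put as the screw turns.
- screw_axis (a point): the same point on the plate, z along the screw. Clockwise from above winds knob and foot down, 8 mm a turn. At the start the knob's underside is 45 to 50 mm above this point and the foot clear of the bench by an unknown 1.5 to 5.5 mm. Turning takes about 0.03 N m hanging free and 0.01 N m more per newton the foot carries. Its fair share, 6 to 10 N, comes 1/10 turn after first touch; 1/4 turn is too far. It stays where it is left.
- foot_front_right: plain rubber foot (24 mm across) on a 12 mm steel stud, 30 mm tall, not adjustable, under the front right corner of the base plate; origin on its axis at its underside, x -105, y -95 mm from the preheater's origin in the preheater's frame.
- foot_rear_left: plain rubber foot (24 mm across) on a 12 mm steel stud, 30 mm tall, not adjustable, under the rear left corner of the base plate; origin on its axis at its underside, x +105, y +95 mm from the preheater's origin in the preheater's frame.
- foot_rear_right: plain rubber foot (24 mm across) on a 12 mm steel stud, 30 mm tall, not adjustable, under the rear right corner of the base plate; origin on its axis at its underside, x +105, y -95 mm from the preheater's origin in the preheater's frame.
- packing_center (a point): centre of the packing strip, about 15 mm above the bench: a loose light-wood bar 30 (x) by 140 (y) by 29.5 mm high, 85 g, lying on the bench, pinched with about 8 to 11 N under the plate's left edge, behind the screw. Its long axis (y) runs across the preheater: about 50 mm is under the plate, 90 mm sticks out to the left (+y). It can only be drawn out that way.
- packing: the same packing strip; origin at the centre of its underside, y along its length.
- tray: blue open plastic tray, fixed to the bench, 160 (x) by 200 (y) mm outside, walls 5 mm thick and 22 mm high, inside 150 by 190 mm, inner floor 5 mm above the bench; origin at the centre of its underside, y along its longer side.
- table: the bench with a pale grey laminate top at height 0.
- screwdriver: screwdriver with an orange handle, 190 mm long, lying on the bench; bystander. Origin at its middle on the bench.
- flux_bottle: white flux bottle with a red cap, 44 mm across, 100 mm tall; bystander. Origin under its centre.
- multimeter: black and orange multimeter, 150 by 75 by 37 mm, lying flat; bystander. Origin under its centre.
- solder_spool: metal solder spool, 54 mm across, 40 mm tall, standing on its flange; bystander. Origin under its centre.
Things that resemble listed ones, but are neither listed nor needed, are in the scene too. Of the things that look like the packing, the middle-sized one is meant.

How it is judged:
By the outcome, as a careful person would: the job done as asked, in the order asked, and still so for the second after the job is handed in, with the robot touching nothing.
It also fails if it takes over 67 s, if anything falls off the work surface, if the arm or the gripper's body presses on something with over 40 N, if the wrist force passes 120 N, or if a joint passes its speed limit or range.

## Working session

There is one attempt and no reset: what is moved stays moved. The work goes in short steps, Python scripts to look and compute and a tool call to move; the robot and the scene stay as the last step left them, time stands still between calls to the robot, and variables do not carry over. Pictures are saved under pics/ and viewed, at most 10 in all, crops included, and the job is handed in when it is done.

Besides the shell and the picture viewer there is one more tool, called after "Call:" as a command line: name --argument value ..., lists and objects as JSON in quotes. drive_tool: Moves the arm, as the interface text tells. Its arguments: {"type":"object","properties":{"deltas":{"type":"array"}},"required":["deltas"]}

```bash
ls; mkdir -p pics
cat > h.py <<'E'
from rig import r
import numpy as np, cv2
def cap(n,f=None):
    c=r.capture(n)
    if f: cv2.imwrite('pics/'+f,c['pixels'])
    return c
def K(c): return np.array([[c['fx'],0,c['cx']],[0,c['fy'],c['cy']],[0,0,1]])
def ray(c,px,z):
    p=cv2.undistortPoints(np.array(px,float).reshape(-1,1,2),K(c),np.array(c['distortion'],float)).reshape(-1,2)
    T=np.array(c['T']); d=np.c_[p,np.ones(len(p))]@T[:3,:3].T; o=T[:3,3]
    return o+d*((z-o[2])/d[:,2])[:,None]
def cloud(c):
    v,u=np.mgrid[:480,:640]
    p=cv2.undistortPoints(np.c_[u.ravel(),v.ravel()].astype(float).reshape(-1,1,2),K(c),np.array(c['distortion'],float)).reshape(-1,2)
    d=c['depth'].ravel()[:,None]; T=np.array(c['T'])
    return ((np.c_[p,np.ones(len(p))]*d)@T[:3,:3].T+T[:3,3]).reshape(480,640,3)
E
python3 - <<'E'
from h import *
import pickle
print(r.observe(), r.pinch_z)
a=cap('scene'); b=cap('side'); pickle.dump((a,b),open('c.pkl','wb'))
cv2.imwrite('pics/a.png',a['pixels']);cv2.imwrite('pics/b.png',b['pixels'])
print(a['T'],b['T'],a['fx'],b['fx'])
E
```

```text
pics
{'time_s': 0.0, 'joints': array([ 1.00371015e+00,  1.81520028e-01,  1.60801419e+00, -2.50396793e-05,
        1.35378972e+00, -2.06285285e-01]), 'joint_velocities': array([-9.74564636e-04, -4.23274020e-04,  1.18464231e-03, -1.14474304e-04,
       -8.71850762e-05,  5.80665534e-04]), 'joint_efforts': array([-4.44056313e-04, -4.44887638e+01, -3.51324928e+01, -4.76791356e-04,
        9.43634397e-03,  1.36145619e-05]), 'eef_pos': array([0.20266861, 0.53750861, 0.23039298]), 'tcp_rot': array([ 1.79420804e-01,  9.83772040e-01, -8.06336544e-04, -3.15130491e-04]), 'force': array([ 0.30824858, -0.585992  , -0.53567084]), 'ft_torque': array([ 0.03473868, -0.01070972, -0.01410511]), 'grasp_force': 0.0, 'grip_width': 0.08532033174499307} -0.0187
[[-0.56211538  0.55274868 -0.61521963  1.3968765 ]
 [ 0.82703958  0.38074404 -0.41356922  0.54379122]
 [ 0.00564137 -0.74128461 -0.67116712  0.97915481]
 [ 0.          0.          0.          1.        ]] [[ 0.95750858 -0.21340407  0.19400007  0.34421084]
 [-0.28838648 -0.70087902  0.65238167 -0.7876145 ]
 [-0.00325032 -0.68060804 -0.73264052  0.897465  ]
 [ 0.          0.          0.          1.        ]] 619.5704392880173 496.88135261952607
```

View pics/a.png

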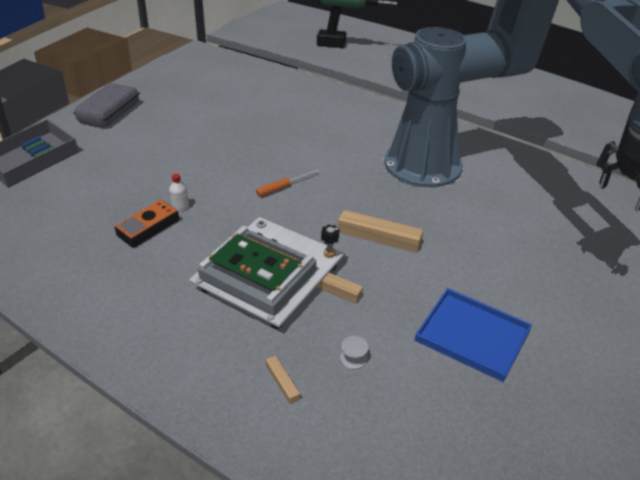

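View pics/b.png

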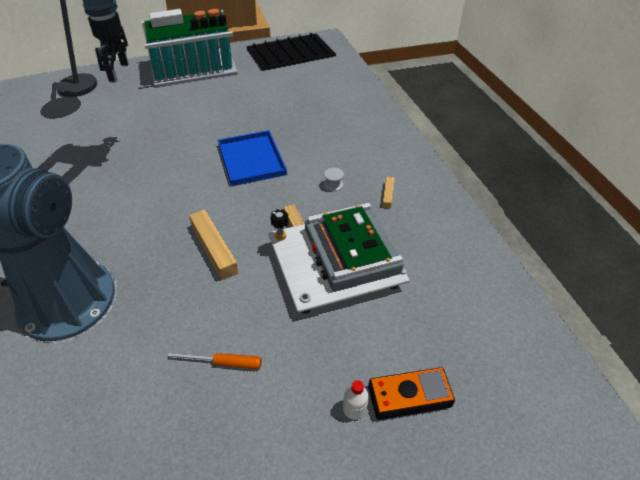

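The scene picture shows the preheater at about (268,270), its knob at (330,234), the pinched strip's stub at (343,288) and the tray at (473,333). The long bar at (380,230) and the short one at (283,380) are decoys. In the side picture the knob is at (280,219) and the stub at (293,215).

Run:
```python
from h import *
import pickle
a,b=pickle.load(open('c.pkl','rb'))
def blobs(c,m,nm,amin=40):
    n,l,s,ce=cv2.connectedComponentsWithStats(m.astype(np.uint8))
    P=cloud(c)
    for i in range(1,n):
        if s[i,4]<amin: continue
        q=P[(l==i)&(c['depth']>0)]
        ctr=np.median(q,0)
        if not(0<ctr[0]<1 and -.6<ctr[1]<.8): continue
        rect=cv2.minAreaRect(q[:,:2].astype(np.float32)*1000)
        print(nm,ce[i].round(0),s[i,4],'med',ctr.round(3),'z',np.percentile(q[:,2],[2,98]).round(3),'rect',np.round(rect[0],0),np.round(rect[1],0),round(rect[2],1))
for nm,c in(('scene',a),('side',b)):
    hsv=cv2.cvtColor(c['pixels'],cv2.COLOR_BGR2HSV);H,S,V=cv2.split(hsv);P=cloud(c);z=P[...,2]
    wood=(H>10)&(H<25)&(S>80)&(V>80)
    blobs(c,wood,nm+' wood')
    blobs(c,(H>105)&(H<125)&(S>150)&(V>80),nm+' blue',300)
    blobs(c,(V<50)&(z>.075)&(z<.14),nm+' knob',30)
    blobs(c,(z>.025)&(z<.2)&(S<40)&(V>100),nm+' plate',300)
    blobs(c,(z>.033)&(z<.046)&(S<60)&(V>120),nm+' platetop',150)
```

```text
scene wood [272. 187.] 240 med [ 0.356 -0.264  0.02 ] z [0.007 0.029] rect [ 351. -266.] [23. 91.] 65.6
scene wood [152. 216.] 470 med [ 0.625 -0.424  0.034] z [0.029 0.039] rect [ 648. -435.] [ 72. 144.] 80.9
scene wood [380. 230.] 1797 med [0.364 0.061 0.038] z [0.006 0.046] rect [356.  57.] [ 50. 200.] 12.1
scene wood [329. 253.] 54 med [0.517 0.016 0.05 ] z [0.041 0.054] rect [515.  14.] [19. 20.] 35.7
scene wood [341. 287.] 656 med [0.573 0.08  0.026] z [0.005 0.033] rect [565.  74.] [33. 96.] 3.2
scene wood [282. 379.] 576 med [0.838 0.117 0.021] z [0.009 0.025] rect [835. 113.] [106.  22.] 62.5
scene blue [474. 334.] 5896 med [0.514 0.373 0.005] z [0.001 0.022] rect [516. 372.] [167. 198.] 0.7
scene knob [329. 236.] 179 med [0.523 0.017 0.105] z [0.088 0.115] rect [519.  14.] [27. 38.] 10.8
scene knob [235. 259.] 92 med [ 0.685 -0.115  0.093] z [0.089 0.096] rect [ 683. -116.] [33. 20.] 3.9
scene knob [270. 261.] 79 med [ 0.648 -0.051  0.092] z [0.088 0.096] rect [648. -52.] [26. 24.] 10.0
scene plate [178. 193.] 347 med [ 0.549 -0.417  0.056] z [0.026 0.081] rect [ 545. -420.
[... 1580 characters left out ...]
d [ 0.663 -0.142  0.077] z [0.073 0.09 ] rect [653. -85.] [164. 197.] 1.3
side plate [317. 274.] 3438 med [ 0.536 -0.14   0.041] z [0.036 0.045] rect [615. -85.] [259. 242.] 1.4
side plate [433. 385.] 568 med [ 0.686 -0.443  0.037] z [0.034 0.04 ] rect [ 687. -442.] [56. 43.] 80.8
side plate [357. 403.] 413 med [ 0.531 -0.444  0.065] z [0.027 0.081] rect [ 536. -439.] [42. 26.] 8.5
side platetop [334. 173.] 204 med [0.704 0.192 0.042] z [0.039 0.045] rect [704. 195.] [53. 49.] 71.2
side platetop [316. 274.] 3220 med [ 0.535 -0.135  0.041] z [0.037 0.044] rect [615. -85.] [259. 242.] 1.3
side platetop [436. 391.] 217 med [ 0.687 -0.457  0.037] z [0.034 0.041] rect [ 685. -451.] [38. 43.] 83.0
```

Call:
drive_tool --deltas '[{"offset": [30.7,-52.8,-2],"dr": [0,0,1.45],"claw": 1},{"offset": [30.7,-52.8,-2],"dr": [0,0,1.45],"claw": 1},{"offset": [30.7,-52.8,-2],"dr": [0,0,1.45],"claw": 1},{"offset": [30.7,-52.8,-2],"dr": [0,0,1.45],"claw": 1},{"offset": [30.7,-52.8,-2],"dr": [0,0,1.45],"claw": 1},{"offset": [30.7,-52.8,-2],"dr": [0,0,1.45],"claw": 1},{"offset": [30.7,-52.8,-2],"dr": [0,0,1.45],"claw": 1},{"offset": [30.7,-52.8,-2],"dr": [0,0,1.45],"claw": 1},{"offset": [30.7,-52.8,-2],"dr": [0,0,1.45],"claw": 1},{"offset": [30.7,-52.8,-2],"dr": [0,0,1.45],"claw": 1}]'

```text
time_s: 1.1
eef_pos: [0.4232, 0.1619, 0.217]
tcp_rot: [-0.456, 0.89, 0.0, -0.0]
force: [1.2, 0.1, -0.1]
grip_width: 0.0851
grasp_force: 0.0
```

Call:
drive_tool --deltas '[{"offset": [8.2,-14.4,-0.7],"dr": [0,0,0.14],"claw": 1},{"offset": [8.2,-14.4,-0.7],"dr": [0,0,0.14],"claw": 1},{"offset": [8.2,-14.4,-0.7],"dr": [0,0,0.14],"claw": 1},{"offset": [8.2,-14.4,-0.7],"dr": [0,0,0.14],"claw": 1},{"offset": [8.2,-14.4,-0.7],"dr": [0,0,0.14],"claw": 1},{"offset": [8.2,-14.4,-0.7],"dr": [0,0,0.14],"claw": 1}]'

```text
time_s: 1.7
eef_pos: [0.5043, 0.0195, 0.2096]
tcp_rot: [-0.514, 0.858, 0.001, -0.0]
force: [-0.4, 0.3, -0.4]
grip_width: 0.0855
grasp_force: 0.0
```

Run:
```python
from h import *
o=r.observe();print(o)
c=cap('wrist','w1.png');P=cloud(c);z=P[...,2];V=cv2.cvtColor(c['pixels'],cv2.COLOR_BGR2HSV)[...,2]
print(c['T'])
m=((z>.098)&(z<.125)&(V<90)).astype(np.uint8)
n,l,s,ce=cv2.connectedComponentsWithStats(m)
for i in range(1,n):
    if s[i,4]<300: continue
    q=P[l==i]; print(ce[i],s[i,4],q.mean(0),np.percentile(q,[2,50,98],axis=0).round(4), cv2.minEnclosingCircle(q[q[:,2]>.108][:,:2].astype(np.float32)*1000) if (q[:,2]>.108).any() else '')
```

```text
{'time_s': 1.7, 'joints': array([-1.97167089e-01,  4.46837942e-02,  1.80250195e+00,  3.56473392e-04,
        1.29603350e+00, -2.84757562e+00]), 'joint_velocities': array([ 0.0306696 , -0.01645992,  0.01409788,  0.00068097,  0.00062661,
       -0.00059308]), 'joint_efforts': array([ -1.17129933, -36.14297032, -34.86551642,  -0.09577271,
        -0.0882875 ,  -0.04071518]), 'eef_pos': array([0.5042873 , 0.01950135, 0.20960927]), 'tcp_rot': array([-5.13927892e-01,  8.57832985e-01,  6.73582938e-04, -4.86988907e-04]), 'force': array([-0.36281369,  0.27613993, -0.39013209]), 'ft_torque': array([ 0.0057065 , -0.0089877 , -0.02519006]), 'grasp_force': 0.0, 'grip_width': 0.08550805786200506}
[[-0.88151757  0.44936904  0.14489391  0.46758406]
 [ 0.47214549  0.83746     0.2752079  -0.0514402 ]
 [ 0.00232705  0.31101161 -0.95040326  0.35154816]
 [ 0.          0.          0.          1.        ]]
[303.1919377  222.42281264] 2183 [0.50883598 0.00560804 0.11096782] [[ 0.4912 -0.0115  0.1007]
 [ 0.5083  0.0047  0.1116]
 [ 0.5273  0.0251  0.1133]] ((509.78094482421875, 7.61667537689209), 20.633455276489258)
```

View pics/w1.png

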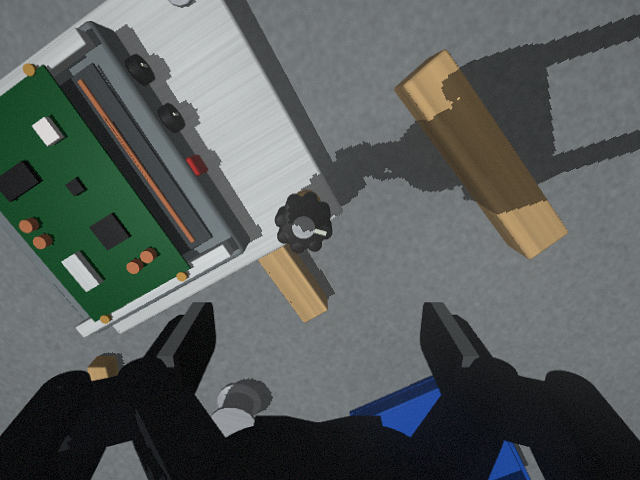

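The knob shows at (304,222): eight lobes, a white pointer, centre about (0.510, 0.008), top at z ≈ 0.113. The stub is at (295,285), clear of the fingers.

Call:
drive_tool --deltas '[{"offset": [0.5,-1.1,-7],"dr": [0,0,0],"claw": 1},{"offset": [0.5,-1.1,-7],"dr": [0,0,0],"claw": 1},{"offset": [0.5,-1.1,-7],"dr": [0,0,0],"claw": 1},{"offset": [0.5,-1.1,-7],"dr": [0,0,0],"claw": 1}]'

```text
time_s: 2.15
eef_pos: [0.5096, 0.0096, 0.1407]
tcp_rot: [-0.515, 0.857, 0.0, -0.0]
force: [0.8, 0.0, 0.6]
grip_width: 0.0853
grasp_force: 0.0
```

Run:
```python
from h import *
o=r.observe();print(o['eef_pos'],o['joint_velocities'].round(3),o['joints'][5],o['ft_torque'],o['force'])
c=cap('wrist');P=cloud(c);z=P[...,2];V=cv2.cvtColor(c['pixels'],cv2.COLOR_BGR2HSV)[...,2]
m=((z>.106)&(z<.125)&(V<90)).astype(np.uint8)
n,l,s,ce=cv2.connectedComponentsWithStats(m)
for i in range(1,n):
    if s[i,4]<300: continue
    q=P[l==i]; print(ce[i],s[i,4],np.percentile(q,[2,50,98],axis=0).round(4), cv2.minEnclosingCircle(q[:,:2].astype(np.float32)*1000))
for i in range(5):
    c=r.capture('side');o=r.observe();print(o['eef_pos'].round(4),o['ft_torque'].round(3),o['force'].round(2),o['joint_efforts'][5].round(4))
```

```text
[0.50960747 0.00958791 0.14072218] [-0.004 -0.023 -0.03   0.001 -0.003 -0.001] -2.867523308998484 [-0.02223972  0.02827107  0.01326835] [0.8310094  0.00677838 0.57194279]
[315.94127155 271.88954741] 3712 [[ 0.4918 -0.0112  0.1077]
 [ 0.5091  0.0051  0.1117]
 [ 0.5275  0.0249  0.1133]] ((510.14227294921875, 7.5364909172058105), 20.87516212463379)
[0.5109 0.0091 0.1421] [ 0.007  0.037 -0.038] [0.17 0.93 0.26] 0.0039
[0.511  0.0089 0.1421] [-0.035  0.007 -0.023] [0.38 0.05 0.24] 0.0036
[0.5109 0.0087 0.142 ] [-0.044 -0.016 -0.009] [-0.56 -0.08 -0.1 ] 0.003
[0.5108 0.0087 0.1418] [-0.027 -0.067 -0.003] [ 0.59 -0.14 -0.73] 0.0023
[0.5106 0.0086 0.1415] [-0.018 -0.003 -0.053] [0.36 0.27 0.27] 0.0018
```

Call:
drive_tool --deltas '[{"offset": [0,0,-3],"dr": [0,0,0],"claw": 1},{"offset": [0,0,-5.8],"dr": [0,0,0],"claw": 1},{"offset": [0,0,-5.8],"dr": [0,0,0],"claw": 1},{"offset": [0,0,-5.8],"dr": [0,0,0],"claw": 1},{"offset": [0,0,-5.8],"dr": [0,0,0],"claw": 1}]'

```text
time_s: 2.95
eef_pos: [0.5111, 0.0082, 0.0839]
tcp_rot: [-0.514, 0.858, -0.001, 0.001]
force: [0.4, 0.2, 0.6]
grip_width: 0.0861
grasp_force: 0.0
```

Run:
```python
from h import *
for i in range(3):
    o=r.observe();print(o['eef_pos'].round(4),o['ft_torque'].round(3),o['force'].round(2),o['joint_efforts'][5].round(4),o['joints'][5]);r.capture('side')
```

```text
[0.5111 0.0082 0.0839] [ 0.045  0.05  -0.036] [0.39 0.23 0.61] 0.0003 -2.867969467505468
[0.5112 0.0082 0.084 ] [0.017 0.035 0.018] [ 0.26 -0.38  0.17] 0.0003 -2.8679425383662083
[0.5112 0.0082 0.0839] [-0.011  0.037 -0.012] [-0.18  0.13  0.25] 0.0002 -2.867948087947074
```

Call:
drive_tool --deltas '[{"offset": [-0.1,-0.05,-0.1],"dr": [0,0,0],"claw": 0.6},{"offset": [-0.1,-0.05,-0.1],"dr": [0,0,0],"claw": 0.55},{"offset": [-0.1,-0.05,-0.1],"dr": [0,0,0],"claw": 0.5},{"offset": [-0.1,-0.05,-0.1],"dr": [0,0,0],"claw": 0.47},{"offset": [-0.1,-0.05,-0.1],"dr": [0,0,0],"claw": 0.44},{"offset": [-0.1,-0.05,-0.1],"dr": [0,0,0],"claw": 0.44}]'

```text
time_s: 3.7
eef_pos: [0.5092, 0.0078, 0.0817]
tcp_rot: [-0.514, 0.858, -0.0, 0.0]
force: [-1.3, -0.8, 5.7]
grip_width: 0.0408
grasp_force: 59.9
```

```bash
cat > q.py <<'E'
from h import *
L=[]
for i in range(3):
    r.capture('side');o=r.observe();L.append(np.r_[o['eef_pos']*1000,o['ft_torque'],o['force'],o['joint_efforts'][5]*1000,o['joints'][5],o['grip_width']*1000,o['grasp_force'],o['time_s']])
print('pos|tq|F|eff5 mNm|j6|grip|gf|t\n',np.mean(L,0).round(3), [l[9].round(1) for l in L])
E
python3 q.py
```

```text
pos|tq|F|eff5 mNm|j6|grip|gf|t
 [ 5.0925e+02  7.7720e+00  8.1683e+01 -1.1400e-01  1.7500e-01  8.0000e-03
 -4.9700e-01 -8.9900e-01  5.2670e+00 -3.4259e+01 -2.8690e+00  4.0578e+01
  5.9921e+01  3.8000e+00] [np.float64(-33.9), np.float64(-34.4), np.float64(-34.5)]
```

Call:
drive_tool --deltas '[{"offset": [0,0,0.1],"dr": [0,0,0],"claw": 0.44},{"offset": [0,0,0.1],"dr": [0,0,0],"claw": 0.44}]'

```text
time_s: 4.05
eef_pos: [0.5092, 0.0078, 0.0818]
tcp_rot: [-0.514, 0.858, -0.0, 0.0]
force: [3.6, -1.3, -4.4]
grip_width: 0.0405
grasp_force: 61.4
```

```bash
python3 q.py
```

```text
pos|tq|F|eff5 mNm|j6|grip|gf|t
 [ 5.09141e+02  7.79200e+00  8.18520e+01 -3.76000e-01 -8.42000e-01
 -9.00000e-03  4.63800e+00 -2.21400e+00 -5.82400e+00 -1.51400e+01
 -2.86900e+00  4.05390e+01  6.13530e+01  4.15000e+00] [np.float64(-14.0), np.float64(-15.2), np.float64(-16.2)]
```

Call:
drive_tool --deltas '[{"offset": [0,0,-0.05],"dr": [0,0,0],"claw": 0.44},{"offset": [0,0,-0.063],"dr": [0,0,-0.1],"claw": 0.44},{"offset": [0,0,-0.075],"dr": [0,0,-0.2],"claw": 0.44},{"offset": [0,0,-0.088],"dr": [0,0,-0.3],"claw": 0.44},{"offset": [0,0,-0.101],"dr": [0,0,-0.4],"claw": 0.44},{"offset": [0,0,-0.114],"dr": [0,0,-0.5],"claw": 0.44},{"offset": [0,0,-0.126],"dr": [0,0,-0.6],"claw": 0.44},{"offset": [0,0,-0.139],"dr": [0,0,-0.7],"claw": 0.44},{"offset": [0,0,-0.152],"dr": [0,0,-0.8],"claw": 0.44},{"offset": [0,0,-0.152],"dr": [0,0,-0.8],"claw": 0.44}]'

```text
time_s: 5.2
eef_pos: [0.5088, 0.0083, 0.0808]
tcp_rot: [-0.139, 0.99, 0.0, -0.0]
force: [2.3, -0.4, -0.1]
grip_width: 0.0406
grasp_force: 61.7
```

```bash
python3 q.py
```

```text
pos|tq|F|eff5 mNm|j6|grip|gf|t
 [ 5.08762e+02  8.23000e+00  8.07560e+01  6.60000e-02 -2.56000e-01
 -5.80000e-02  1.89700e+00  8.71000e-01  7.08000e-01  1.57404e+02
 -2.07200e+00  4.04840e+01  6.17260e+01  5.30000e+00] [np.float64(381.5), np.float64(80.4), np.float64(10.3)]
```

Call:
drive_tool --deltas '[{"offset": [0,0,-0.006],"dr": [0,0,-0.04],"claw": 0.44},{"offset": [0,0,-0.011],"dr": [0,0,-0.08],"claw": 0.44},{"offset": [0,0,-0.016],"dr": [0,0,-0.12],"claw": 0.44},{"offset": [0,0,-0.021],"dr": [0,0,-0.16],"claw": 0.44},{"offset": [0,0,-0.026],"dr": [0,0,-0.2],"claw": 0.44},{"offset": [0,0,-0.031],"dr": [0,0,-0.24],"claw": 0.44}]'

```text
time_s: 5.95
eef_pos: [0.5087, 0.0084, 0.0804]
tcp_rot: [-0.021, 1.0, 0.0, -0.0]
force: [2.1, 2.5, 0.0]
grip_width: 0.0409
grasp_force: 61.7
```

```bash
cat > q.py <<'E'
from h import *
import sys
n=int(sys.argv[1]) if len(sys.argv)>1 else 6
L=[]
for i in range(n+1):
    if i: r.capture('side')
    o=r.observe();L.append(np.r_[o['ft_torque'][2]*1000,o['joint_efforts'][5]*1000,o['joint_velocities'][5]*1000,o['force'],o['joints'][5],o['eef_pos']*1000])
    print(L[-1].round([1,1,1,1,1,1,4,2,2,2][0]) if 0 else [round(float(v),4 if k==6 else 1) for k,v in enumerate(L[-1])])
print('mean',np.mean(L,0).round(2),o['grip_width'],o['time_s'])
E
python3 q.py
```

```text
[55.2, -489.6, 398.2, 2.1, 2.5, 0.0, -1.8297, 508.7, 8.4, 80.4]
[-19.0, -160.8, -73.6, 1.8, 0.9, 1.0, -1.8277, 508.7, 8.4, 80.4]
[-14.1, 361.1, -33.1, 1.5, 2.8, 1.4, -1.8306, 508.8, 8.4, 80.5]
[-44.3, 111.3, -4.0, 1.6, 2.6, 1.8, -1.8314, 508.7, 8.4, 80.4]
[-24.5, 3.6, 3.3, 1.5, 2.6, 1.5, -1.8314, 508.7, 8.4, 80.4]
[59.1, 18.7, 6.9, 0.5, 3.0, 0.8, -1.8311, 508.7, 8.4, 80.4]
[65.1, 32.1, 6.2, 1.4, 3.3, 2.0, -1.8308, 508.7, 8.4, 80.4]
mean [ 11.08 -17.65  43.43   1.48   2.53   1.22  -1.83 508.73   8.39  80.43] 0.04078289433147108 6.25
```

Call:
drive_tool --deltas '[{"offset": [0,0,-0.006],"dr": [0,0,-0.05],"claw": 0.44},{"offset": [0,0,-0.012],"dr": [0,0,-0.1],"claw": 0.44},{"offset": [0,0,-0.018],"dr": [0,0,-0.15],"claw": 0.44},{"offset": [0,0,-0.024],"dr": [0,0,-0.2],"claw": 0.44},{"offset": [0,0,-0.03],"dr": [0,0,-0.24],"claw": 0.44},{"offset": [0,0,-0.034],"dr": [0,0,-0.27],"claw": 0.44},{"offset": [0,0,-0.035],"dr": [0,0,-0.28],"claw": 0.44},{"offset": [0,0,-0.036],"dr": [0,0,-0.29],"claw": 0.44},{"offset": [0,0,-0.037],"dr": [0,0,-0.3],"claw": 0.44},{"offset": [0,0,-0.038],"dr": [0,0,-0.31],"claw": 0.44}]'

```text
time_s: 7.25
eef_pos: [0.5088, 0.0086, 0.08]
tcp_rot: [0.134, 0.991, 0.001, -0.0]
force: [1.6, 4.2, 2.6]
grip_width: 0.0406
grasp_force: 62.0
```

```bash
python3 q.py
```

```text
[11.5, -91.0, 98.3, 1.6, 4.2, 2.6, -1.5195, 508.8, 8.6, 80.0]
[-18.5, -14.4, -16.1, 0.6, 6.1, 2.5, -1.519, 508.8, 8.6, 80.0]
[-19.1, 40.6, -6.4, 1.6, 4.4, 2.9, -1.5196, 508.8, 8.6, 80.0]
[18.3, -15.0, -1.3, 1.2, 5.3, 1.7, -1.5197, 508.8, 8.6, 80.0]
[-41.3, -33.4, -0.1, 1.2, 4.7, 2.2, -1.5198, 508.8, 8.6, 80.0]
[-5.6, -37.7, 0.7, 0.9, 5.3, 2.7, -1.5198, 508.8, 8.6, 80.0]
[-38.5, -38.4, 0.4, 1.5, 5.3, 2.0, -1.5198, 508.8, 8.6, 80.0]
mean [-13.3  -27.06  10.78   1.23   5.03   2.38  -1.52 508.77   8.59  80.02] 0.040749295714743936 7.55
```

Call:
drive_tool --deltas '[{"offset": [0,0.02,0.01],"dr": [0,0,-0.003],"claw": 0.44},{"offset": [0,0.04,0.015],"dr": [0,0,-0.006],"claw": 0.44},{"offset": [0,0.04,0.015],"dr": [0,0,-0.009],"claw": 0.44},{"offset": [0,0.04,0.015],"dr": [0,0,-0.012],"claw": 0.44},{"offset": [0,0.04,0.015],"dr": [0,0,-0.015],"claw": 0.44},{"offset": [0,0.04,0.015],"dr": [0,0,-0.018],"claw": 0.44},{"offset": [0,0.04,0.015],"dr": [0,0,-0.021],"claw": 0.44},{"offset": [0,0.04,0.015],"dr": [0,0,-0.024],"claw": 0.44}]'

```text
time_s: 8.35
eef_pos: [0.5087, 0.0086, 0.08]
tcp_rot: [0.146, 0.989, 0.0, -0.0]
force: [0.9, 5.5, 0.2]
grip_width: 0.0407
grasp_force: 61.9
```

```bash
python3 q.py
```

```text
[25.7, 4.0, 30.4, 0.9, 5.5, 0.2, -1.4945, 508.7, 8.6, 80.0]
[-14.7, 26.9, -4.7, 1.8, 5.1, -0.8, -1.4944, 508.8, 8.6, 80.0]
[-6.6, 21.9, -1.5, 2.1, 4.6, 0.8, -1.4945, 508.8, 8.6, 80.0]
[18.7, -3.5, -0.3, 1.8, 5.0, 0.7, -1.4945, 508.8, 8.6, 80.1]
[-56.9, -7.1, 0.7, 1.7, 4.7, -0.8, -1.4946, 508.8, 8.6, 80.0]
[-4.0, -7.0, 1.4, 1.9, 5.3, -1.0, -1.4945, 508.8, 8.6, 80.0]
[4.6, -6.8, -0.1, 1.9, 4.1, -0.4, -1.4946, 508.8, 8.6, 80.0]
mean [-4.7400e+00  4.0600e+00  3.6900e+00  1.7300e+00  4.8800e+00 -1.7000e-01
 -1.4900e+00  5.0877e+02  8.6100e+00  8.0020e+01] 0.040508094067372824 8.65
```

Call:
drive_tool --deltas '[{"offset": [0,0.02,-0.007],"dr": [0,0,-0.055],"claw": 0.44},{"offset": [0,0.04,-0.014],"dr": [0,0,-0.11],"claw": 0.44},{"offset": [0,0.05,-0.021],"dr": [0,0,-0.165],"claw": 0.44},{"offset": [0,0.06,-0.028],"dr": [0,0,-0.22],"claw": 0.44},{"offset": [0,0.06,-0.033],"dr": [0,0,-0.265],"claw": 0.44},{"offset": [0,0.06,-0.035],"dr": [0,0,-0.275],"claw": 0.44},{"offset": [0,0.06,-0.035],"dr": [0,0,-0.278],"claw": 0.44},{"offset": [0,0.06,-0.035],"dr": [0,0,-0.281],"claw": 0.44},{"offset": [0,0.06,-0.036],"dr": [0,0,-0.284],"claw": 0.44},{"offset": [0,0.06,-0.036],"dr": [0,0,-0.287],"claw": 0.44}]'

```text
time_s: 9.65
eef_pos: [0.5089, 0.0089, 0.0797]
tcp_rot: [0.286, 0.958, -0.0, 0.0]
force: [2.5, 2.8, -2.0]
grip_width: 0.0405
grasp_force: 61.7
```

```bash
python3 q.py 3
```

```text
[58.8, 0.3, 31.1, 2.5, 2.8, -2.0, -1.2065, 508.9, 8.9, 79.7]
[39.3, 20.0, -5.9, 3.5, 2.7, -2.0, -1.2063, 508.9, 8.9, 79.7]
[-24.7, 27.6, 0.0, 4.1, 3.7, -2.6, -1.2064, 508.9, 8.9, 79.7]
[16.9, 2.1, -0.4, 3.3, 3.0, -2.7, -1.2065, 508.9, 8.9, 79.7]
mean [ 22.59  12.53   6.21   3.35   3.05  -2.33  -1.21 508.88   8.9   79.7 ] 0.040181964691260084 9.8
```

Call:
drive_tool --deltas '[{"offset": [-0.01,0.02,-0.015],"dr": [0,0,-0.055],"claw": 0.44},{"offset": [-0.02,0.02,-0.025],"dr": [0,0,-0.11],"claw": 0.44},{"offset": [-0.02,0.03,-0.035],"dr": [0,0,-0.165],"claw": 0.44},{"offset": [-0.02,0.03,-0.045],"dr": [0,0,-0.22],"claw": 0.44},{"offset": [-0.02,0.03,-0.053],"dr": [0,0,-0.265],"claw": 0.44},{"offset": [-0.02,0.03,-0.055],"dr": [0,0,-0.275],"claw": 0.44},{"offset": [-0.02,0.03,-0.055],"dr": [0,0,-0.278],"claw": 0.44},{"offset": [-0.02,0.03,-0.055],"dr": [0,0,-0.281],"claw": 0.44},{"offset": [-0.02,0.03,-0.055],"dr": [0,0,-0.284],"claw": 0.44},{"offset": [-0.02,0.03,-0.055],"dr": [0,0,-0.287],"claw": 0.44}]'

```text
time_s: 10.8
eef_pos: [0.509, 0.0091, 0.0793]
tcp_rot: [0.42, 0.908, 0.0, 0.0]
force: [4.7, 2.4, -3.7]
grip_width: 0.0405
grasp_force: 61.7
```

```bash
python3 q.py 3
```

```text
[59.1, 13.0, 28.9, 4.7, 2.4, -3.7, -0.9197, 509.0, 9.1, 79.3]
[1.6, 36.0, -4.2, 4.2, 2.0, -3.5, -0.9196, 509.0, 9.1, 79.3]
[37.4, 30.8, -0.3, 5.1, 1.2, -2.9, -0.9197, 509.0, 9.1, 79.3]
[-32.9, 5.1, -0.7, 4.9, 1.9, -4.0, -0.9198, 509.0, 9.1, 79.3]
mean [ 16.3   21.22   5.91   4.71   1.89  -3.51  -0.92 509.     9.11  79.33] 0.040432917024994276 10.95
```

Call:
drive_tool --deltas '[{"offset": [0.02,0.01,-0.02],"dr": [0,0,-0.055],"claw": 0.44},{"offset": [0.04,0.02,-0.04],"dr": [0,0,-0.11],"claw": 0.44},{"offset": [0.06,0.02,-0.055],"dr": [0,0,-0.165],"claw": 0.44},{"offset": [0.06,0.02,-0.065],"dr": [0,0,-0.22],"claw": 0.44},{"offset": [0.06,0.02,-0.073],"dr": [0,0,-0.265],"claw": 0.44},{"offset": [0.06,0.02,-0.075],"dr": [0,0,-0.275],"claw": 0.44},{"offset": [0.06,0.02,-0.075],"dr": [0,0,-0.278],"claw": 0.44},{"offset": [0.06,0.02,-0.075],"dr": [0,0,-0.281],"claw": 0.44},{"offset": [0.06,0.02,-0.075],"dr": [0,0,-0.284],"claw": 0.44},{"offset": [0.06,0.02,-0.075],"dr": [0,0,-0.287],"claw": 0.44}]'

```text
time_s: 11.95
eef_pos: [0.5094, 0.0093, 0.0789]
tcp_rot: [0.545, 0.838, -0.0, 0.0]
force: [0.2, 1.1, 6.1]
grip_width: 0.0404
grasp_force: 62.2
```

```bash
python3 q.py 3
```

```text
[39.5, 46.0, 31.3, 0.2, 1.1, 6.1, -0.632, 509.4, 9.3, 78.9]
[89.0, 69.0, -4.4, 0.5, -0.0, 5.8, -0.6318, 509.4, 9.3, 78.9]
[36.5, 62.8, 0.3, -0.7, 1.4, 5.8, -0.632, 509.4, 9.3, 78.9]
[23.4, 37.0, -0.7, 0.2, 1.3, 6.3, -0.632, 509.4, 9.3, 79.0]
mean [ 4.7100e+01  5.3700e+01  6.6200e+00  4.0000e-02  9.4000e-01  6.0000e+00
 -6.3000e-01  5.0937e+02  9.2700e+00  7.8930e+01] 0.04036978185208906 12.1
```

Call:
drive_tool --deltas '[{"offset": [0,0.01,0.02],"dr": [0,0,-0.03],"claw": 0.44},{"offset": [0,0.02,0.04],"dr": [0,0,-0.06],"claw": 0.44},{"offset": [0,0.02,0.04],"dr": [0,0,-0.09],"claw": 0.44},{"offset": [0,0.02,0.04],"dr": [0,0,-0.12],"claw": 0.44},{"offset": [0,0.02,0.038],"dr": [0,0,-0.14],"claw": 0.44},{"offset": [0,0.02,0.038],"dr": [0,0,-0.15],"claw": 0.44},{"offset": [0,0.02,0.038],"dr": [0,0,-0.153],"claw": 0.44},{"offset": [0,0.02,0.038],"dr": [0,0,-0.156],"claw": 0.44},{"offset": [0,0.02,0.038],"dr": [0,0,-0.159],"claw": 0.44},{"offset": [0,0.02,0.038],"dr": [0,0,-0.162],"claw": 0.44}]'

```text
time_s: 13.1
eef_pos: [0.5094, 0.0094, 0.0789]
tcp_rot: [0.612, 0.791, -0.0, 0.0]
force: [3.3, -2.2, -0.5]
grip_width: 0.0407
grasp_force: 62.0
```

```bash
python3 q.py 4
```

```text
[58.5, 56.4, 30.1, 3.3, -2.2, -0.5, -0.4687, 509.4, 9.4, 78.9]
[101.0, 71.9, -5.9, 3.8, -4.1, -1.0, -0.4686, 509.4, 9.4, 78.9]
[20.1, 71.8, -2.2, 4.7, -2.7, -0.3, -0.4688, 509.4, 9.4, 78.9]
[14.4, 40.9, -0.1, 3.8, -3.5, -1.5, -0.4688, 509.4, 9.5, 78.9]
[64.9, 34.5, -0.3, 4.1, -3.1, -1.3, -0.4688, 509.4, 9.5, 78.9]
mean [ 5.1770e+01  5.5110e+01  4.2900e+00  3.9500e+00 -3.1100e+00 -9.2000e-01
 -4.7000e-01  5.0942e+02  9.4500e+00  7.8900e+01] 0.04061061306392632 13.3
```

Call:
drive_tool --deltas '[{"offset": [0.02,-0.02,0],"dr": [0,0,-0.03],"claw": 0.44},{"offset": [0.03,-0.03,-0.005],"dr": [0,0,-0.06],"claw": 0.44},{"offset": [0.03,-0.03,-0.008],"dr": [0,0,-0.09],"claw": 0.44},{"offset": [0.03,-0.03,-0.01],"dr": [0,0,-0.105],"claw": 0.44},{"offset": [0.03,-0.03,-0.01],"dr": [0,0,-0.11],"claw": 0.44},{"offset": [0.03,-0.03,-0.01],"dr": [0,0,-0.113],"claw": 0.44},{"offset": [0.03,-0.03,-0.01],"dr": [0,0,-0.116],"claw": 0.44},{"offset": [0.03,-0.03,-0.01],"dr": [0,0,-0.119],"claw": 0.44},{"offset": [0.03,-0.03,-0.01],"dr": [0,0,-0.122],"claw": 0.44}]'

```text
time_s: 14.2
eef_pos: [0.5096, 0.0094, 0.0788]
tcp_rot: [0.659, 0.752, 0.0, 0.0]
force: [3.6, -1.8, 1.0]
grip_width: 0.0403
grasp_force: 62.0
```

```bash
python3 q.py 4
```

```text
[119.0, 72.7, 29.4, 3.6, -1.8, 1.0, -0.3471, 509.6, 9.4, 78.8]
[93.7, 88.0, -6.7, 3.8, -2.1, 0.9, -0.347, 509.6, 9.4, 78.8]
[33.3, 84.8, -2.8, 3.0, -2.1, 1.5, -0.3472, 509.6, 9.4, 78.8]
[34.3, 52.9, -1.0, 3.6, -1.8, 2.0, -0.3473, 509.6, 9.4, 78.8]
[95.3, 44.7, 0.4, 3.1, -2.6, 0.5, -0.3473, 509.6, 9.4, 78.8]
mean [ 7.5120e+01  6.8600e+01  3.8700e+00  3.4300e+00 -2.0600e+00  1.2000e+00
 -3.5000e-01  5.0958e+02  9.4100e+00  7.8800e+01] 0.040109961443782274 14.4
```

Call:
drive_tool --deltas '[{"offset": [0.02,-0.01,-0.01],"dr": [0,0,-0.03],"claw": 0.44},{"offset": [0.02,-0.01,-0.01],"dr": [0,0,-0.045],"claw": 0.44},{"offset": [0.02,-0.01,-0.01],"dr": [0,0,-0.05],"claw": 0.44},{"offset": [0.02,-0.01,-0.01],"dr": [0,0,-0.053],"claw": 0.44},{"offset": [0.02,-0.01,-0.01],"dr": [0,0,-0.056],"claw": 0.44},{"offset": [0.02,-0.01,-0.01],"dr": [0,0,-0.059],"claw": 0.44},{"offset": [0.02,-0.01,-0.01],"dr": [0,0,-0.062],"claw": 0.44}]'

```text
time_s: 15.1
eef_pos: [0.5097, 0.0094, 0.0787]
tcp_rot: [0.682, 0.732, -0.0, -0.0]
force: [0.7, -0.0, 4.4]
grip_width: 0.0405
grasp_force: 62.2
```

```bash
python3 q.py 4
```

```text
[143.7, 82.5, 30.2, 0.7, -0.0, 4.4, -0.2852, 509.7, 9.4, 78.7]
[103.8, 97.2, -5.5, 1.4, 0.2, 4.4, -0.285, 509.7, 9.4, 78.7]
[73.4, 93.2, -4.1, 1.6, 0.3, 3.6, -0.2853, 509.7, 9.4, 78.7]
[-0.9, 61.2, -1.7, 1.6, -0.1, 4.1, -0.2853, 509.7, 9.4, 78.7]
[10.2, 53.2, -0.7, 1.2, 0.1, 4.1, -0.2854, 509.7, 9.4, 78.7]
mean [ 6.6060e+01  7.7450e+01  3.6500e+00  1.3000e+00  9.0000e-02  4.1300e+00
 -2.9000e-01  5.0968e+02  9.3600e+00  7.8680e+01] 0.04055931553913479 15.3
```

Call:
drive_tool --deltas '[{"offset": [0.01,0,0.03],"dr": [0,0,0],"claw": 0.44},{"offset": [0.01,0,0.03],"dr": [0,0,0],"claw": 0.5},{"offset": [0.01,0,0.03],"dr": [0,0,0],"claw": 0.6},{"offset": [0.01,0,0.03],"dr": [0,0,0],"claw": 0.75},{"offset": [0.01,0,0.03],"dr": [0,0,0],"claw": 0.75},{"offset": [0.01,0,4],"dr": [0,0,0],"claw": 0.75},{"offset": [0.01,0,9],"dr": [0,0,0],"claw": 0.75},{"offset": [0.01,0,13],"dr": [0,0,0],"claw": 0.75},{"offset": [0.01,0,13],"dr": [0,0,0],"claw": 0.75}]'

```text
time_s: 16.2
eef_pos: [0.5135, 0.0086, 0.2151]
tcp_rot: [0.682, 0.732, 0.003, 0.005]
force: [-0.3, -0.8, -0.6]
grip_width: 0.0641
grasp_force: 0.0
```

Run:
```python
from h import *
c=cap('wrist','w2.png');cv2.imwrite('pics/s2.png',cap('side')['pixels'])
o=r.observe();print(o['eef_pos'],o['joints'])
P=cloud(c);z=P[...,2];H,S,V=cv2.split(cv2.cvtColor(c['pixels'],cv2.COLOR_BGR2HSV))
def bl(m,nm):
    n,l,s,ce=cv2.connectedComponentsWithStats(m.astype(np.uint8))
    for i in range(1,n):
        if s[i,4]<300: continue
        q=P[l==i]; rc=cv2.minAreaRect(q[:,:2].astype(np.float32)*1000)
        print(nm,ce[i].round(),s[i,4],np.percentile(q,[2,50,98],axis=0).round(4).tolist(),np.round(rc[0],1),np.round(rc[1],1),round(rc[2],1))
w=(H>10)&(H<25)&(S>80)&(V>60)
bl(w&(z>.022)&(z<.036),'woodtop'); bl((V<90)&(z>.1)&(z<.13),'knob'); bl((z>.034)&(z<.046)&(S<60)&(V>120),'plate')
```

```text
[0.51028994 0.00922291 0.20957342] [-2.14833586e-01  5.51600434e-02  1.79161675e+00 -9.86007520e-06
  1.29261561e+00 -2.85413114e-01]
woodtop [157. 128.] 1496 [[0.3528, -0.0345, 0.0224], [0.3703, 0.07, 0.0292], [0.3932, 0.1504, 0.0357]] [373.2  56.8] [  2.7 198.8] 12.5
woodtop [375. 132.] 3322 [[0.5474, 0.0361, 0.0267], [0.5624, 0.079, 0.0288], [0.5776, 0.117, 0.0304]] [562.8  76.1] [29.8 85. ] 4.0
knob [310. 229.] 1863 [[0.4924, -0.0086, 0.1019], [0.5094, 0.0122, 0.1087], [0.5281, 0.0275, 0.1104]] [510.4   8.5] [38.8 39.3] 11.1
plate [573.  14.] 1784 [[0.6831, 0.1678, 0.0376], [0.707, 0.1812, 0.0392], [0.73, 0.1916, 0.0408]] [707.7 178.7] [53.4 25.2] 5.6
plate [359. 275.] 16867 [[0.4908, -0.199, 0.0374], [0.541, -0.0555, 0.039], [0.7293, 0.0348, 0.0406]] [617.5 -84.7] [259.1 240.9] 1.3
```

View pics/w2.png

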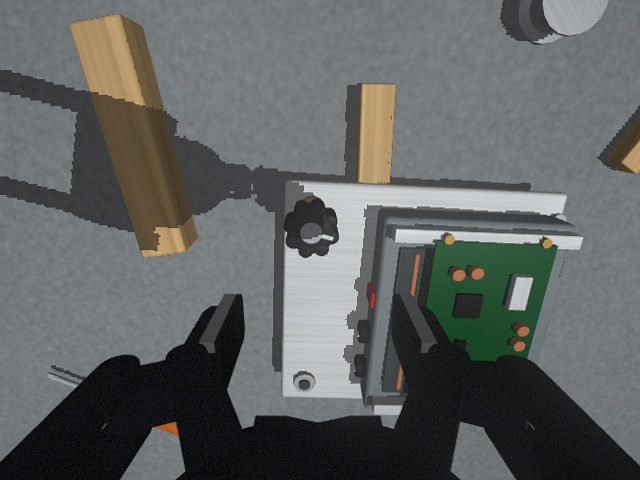

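The wrist picture shows the strip's stub standing out at (378,132), from y 0.036 to 0.118, with the tool already square to it. The knob is at (310,229), and the preheater has not moved.

Call:
drive_tool --deltas '[{"offset": [5.1,8.8,-1],"dr": [0,0,0],"claw": 0.75},{"offset": [5.1,8.8,-1],"dr": [0,0,0],"claw": 0.75},{"offset": [5.1,8.8,-4],"dr": [0,0,0],"claw": 0.75},{"offset": [5.1,8.8,-9],"dr": [0,0,0],"claw": 0.75},{"offset": [5.1,8.8,-13],"dr": [0,0,0],"claw": 0.75},{"offset": [5.1,8.8,-13],"dr": [0,0,0],"claw": 0.75},{"offset": [5.1,8.8,-13],"dr": [0,0,0],"claw": 0.75}]'

```text
time_s: 17.0
eef_pos: [0.5594, 0.0973, 0.0773]
tcp_rot: [0.682, 0.732, -0.001, -0.002]
force: [0.7, -0.4, 0.7]
grip_width: 0.064
grasp_force: 0.0
```

Run:
```python
from h import *
c=cap('wrist','w3.png');r.capture('side')
o=r.observe();print(o['eef_pos'],o['tcp_rot'])
P=cloud(c);z=P[...,2];H,S,V=cv2.split(cv2.cvtColor(c['pixels'],cv2.COLOR_BGR2HSV))
w=(H>10)&(H<25)&(S>80)&(V>60)&(z>.024)&(z<.034)
n,l,s,ce=cv2.connectedComponentsWithStats(w.astype(np.uint8))
for i in range(1,n):
    if s[i,4]<300: continue
    q=P[l==i]; rc=cv2.minAreaRect(q[:,:2].astype(np.float32)*1000)
    print(ce[i].round(),s[i,4],np.percentile(q,[2,50,98],axis=0).round(4).tolist(),np.round(rc[0],1),np.round(rc[1],1),round(rc[2],1))
```

```text
[0.56231342 0.09709347 0.08061598] [0.68185055 0.7314901  0.00094464 0.00107945]
[321. 290.] 6629 [[0.5479, 0.0352, 0.0272], [0.563, 0.0811, 0.0288], [0.5781, 0.1189, 0.03]] [563.1  76.1] [29.8 88.2] 4.1
[ 27. 344.] 1938 [[0.3704, -0.0171, 0.0242], [0.3795, 0.0289, 0.0289], [0.39, 0.0715, 0.0338]] [379.3  29. ] [  4.1 100.5] 12.4
```

Call:
drive_tool --deltas '[{"offset": [-0.03,0,-4],"dr": [0,0,0],"claw": 0.75},{"offset": [-0.03,0,-6.5],"dr": [0,0,0],"claw": 0.75},{"offset": [-0.03,0,-7.2],"dr": [0,0,0],"claw": 0.75},{"offset": [-0.03,0,-7.2],"dr": [0,0,0],"claw": 0.75},{"offset": [-0.03,0,-7.2],"dr": [0,0,0],"claw": 0.75}]'

```text
time_s: 17.6
eef_pos: [0.5624, 0.0972, 0.0089]
tcp_rot: [0.682, 0.732, 0.001, 0.001]
force: [0.1, 0.1, 0.0]
grip_width: 0.0644
grasp_force: 0.0
```

```bash
python3 q.py 1
```

```text
[-15.5, 0.1, -1.2, 0.1, 0.1, 0.0, -0.1072, 562.4, 97.2, 8.9]
[6.3, -0.0, 1.5, 0.2, -0.5, 0.6, -0.1072, 562.5, 97.2, 9.0]
mean [-4.6200e+00  1.0000e-02  1.7000e-01  1.7000e-01 -1.8000e-01  3.0000e-01
 -1.1000e-01  5.6245e+02  9.7210e+01  8.9500e+00] 0.06397553732372147 17.65
```

Call:
drive_tool --deltas '[{"offset": [-0.07,0,-0.35],"dr": [0,0,0],"claw": 0.6},{"offset": [-0.07,0,-0.35],"dr": [0,0,0],"claw": 0.5},{"offset": [-0.07,0,-0.35],"dr": [0,0,0],"claw": 0.43},{"offset": [-0.07,0,-0.35],"dr": [0,0,0],"claw": 0.39},{"offset": [-0.07,0,-0.35],"dr": [0,0,0],"claw": 0.36},{"offset": [-0.07,0,-0.35],"dr": [0,0,0],"claw": 0.33},{"offset": [-0.07,0,-0.35],"dr": [0,0,0],"claw": 0.3},{"offset": [-0.07,0,-0.35],"dr": [0,0,0],"claw": 0.3}]'

```text
time_s: 18.45
eef_pos: [0.5603, 0.0973, 0.0036]
tcp_rot: [0.682, 0.732, 0.0, 0.0]
force: [1.2, -0.1, 3.8]
grip_width: 0.0288
grasp_force: 59.4
```

```bash
python3 q.py 2
```

```text
[-13.7, 4.2, -0.5, 1.2, -0.1, 3.8, -0.1073, 560.3, 97.3, 3.6]
[53.1, 3.8, -0.8, 0.5, -0.1, 3.6, -0.1072, 560.3, 97.3, 3.6]
[24.0, 3.4, -1.4, 1.0, -0.1, 4.3, -0.1073, 560.3, 97.3, 3.6]
mean [ 2.1120e+01  3.8000e+00 -8.8000e-01  8.9000e-01 -9.0000e-02  3.9100e+00
 -1.1000e-01  5.6033e+02  9.7290e+01  3.5700e+00] 0.0288605063445013 18.55
```

Call:
drive_tool --deltas '[{"offset": [0,0,0.03],"dr": [0,0,0],"claw": 0.3},{"offset": [0,0.05,0.03],"dr": [0,0,0],"claw": 0.3},{"offset": [-0.01,0.1,0.03],"dr": [0,0,0],"claw": 0.3},{"offset": [-0.01,0.15,0.03],"dr": [0,0,0],"claw": 0.3},{"offset": [-0.01,0.2,0.03],"dr": [0,0,0],"claw": 0.3}]'

```text
time_s: 19.05
eef_pos: [0.5598, 0.099, 0.0036]
tcp_rot: [0.682, 0.732, -0.0, 0.0]
force: [0.1, -3.7, 3.7]
grip_width: 0.0291
grasp_force: 59.6
```

```bash
python3 q.py 3
```

```text
[-54.7, -25.3, 5.8, 0.1, -3.7, 3.7, -0.1036, 559.8, 99.0, 3.6]
[-59.5, -18.1, -3.3, 0.2, -3.0, 5.2, -0.1035, 559.8, 99.1, 3.6]
[-23.8, -14.5, -1.4, 0.1, -4.3, 5.6, -0.1036, 559.8, 99.1, 3.6]
[8.3, -22.2, -0.3, -0.4, -3.9, 4.1, -0.1037, 559.8, 99.1, 3.5]
mean [-3.240e+01 -2.003e+01  1.800e-01 -0.000e+00 -3.710e+00  4.640e+00
 -1.000e-01  5.598e+02  9.906e+01  3.560e+00] 0.0290734916955271 19.2
```

Call:
drive_tool --deltas '[{"offset": [0,0,0.04],"dr": [0,0,0],"claw": 0.3},{"offset": [0,0.03,0.05],"dr": [0,0,0],"claw": 0.3},{"offset": [0,0.06,0.05],"dr": [0,0,0],"claw": 0.3},{"offset": [-0.01,0.09,0.05],"dr": [0,0,0],"claw": 0.3},{"offset": [-0.01,0.12,0.05],"dr": [0,0,0],"claw": 0.3}]'

```text
time_s: 19.7
eef_pos: [0.5591, 0.1007, 0.0036]
tcp_rot: [0.682, 0.732, -0.0, -0.0]
force: [-0.4, 0.5, 0.4]
grip_width: 0.0288
grasp_force: 59.1
```

```bash
python3 q.py 3
```

```text
[-21.3, -16.6, 4.8, -0.4, 0.5, 0.4, -0.1015, 559.1, 100.7, 3.6]
[-6.5, -8.0, -0.0, 0.4, -0.4, -0.2, -0.1015, 559.1, 100.8, 3.6]
[-30.7, -4.0, 0.9, -0.9, -0.3, -0.2, -0.1015, 559.1, 100.8, 3.6]
[-28.4, -16.5, 1.2, -0.1, -0.7, -0.2, -0.1015, 559.2, 100.8, 3.6]
mean [-2.1730e+01 -1.1260e+01  1.7300e+00 -2.4000e-01 -2.0000e-01 -7.0000e-02
 -1.0000e-01  5.5913e+02  1.0076e+02  3.5900e+00] 0.028874728515689046 19.85
```

Call:
drive_tool --deltas '[{"offset": [-0.02,0.3,0],"dr": [0,0,0],"claw": 0.3},{"offset": [-0.06,0.8,0],"dr": [0,0,0],"claw": 0.3},{"offset": [-0.1,1.4,0],"dr": [0,0,0],"claw": 0.3},{"offset": [-0.14,2.0,0],"dr": [0,0,0],"claw": 0.3},{"offset": [-0.18,2.6,0],"dr": [0,0,0],"claw": 0.3},{"offset": [-0.24,3.4,0],"dr": [0,0,0],"claw": 0.3},{"offset": [-0.3,4.2,0],"dr": [0,0,0],"claw": 0.3},{"offset": [-0.36,5.2,0],"dr": [0,0,0],"claw": 0.3},{"offset": [-0.43,6.2,0],"dr": [0,0,0],"claw": 0.3},{"offset": [-0.5,7.2,0],"dr": [0,0,0],"claw": 0.3}]'

```text
time_s: 20.85
eef_pos: [0.5546, 0.1735, 0.004]
tcp_rot: [0.682, 0.732, 0.0, -0.0]
force: [0.5, 0.7, -1.1]
grip_width: 0.029
grasp_force: 59.1
```

Run:
```python
from h import *
a=cap('scene');b=cap('side','s4.png');cv2.imwrite('pics/a4.png',a['pixels'])
o=r.observe();print(o['eef_pos'],o['tcp_rot'],o['force'],o['joints'])
P=cloud(a);H,S,V=cv2.split(cv2.cvtColor(a['pixels'],cv2.COLOR_BGR2HSV));z=P[...,2]
for nm,c in(('scene',a),('side',b)):
    P=cloud(c);H,S,V=cv2.split(cv2.cvtColor(c['pixels'],cv2.COLOR_BGR2HSV));z=P[...,2]
    for k,m in(('plate',(z>.033)&(z<.046)&(S<60)&(V>120)),('blue',(H>105)&(H<125)&(S>150)&(V>80)),('wood',(H>10)&(H<25)&(S>80)&(V>80)&(z<.035))):
        n,l,s,ce=cv2.connectedComponentsWithStats(m.astype(np.uint8))
        for i in range(1,n):
            q=P[l==i]
            if s[i,4]<100 or not(0<np.median(q[:,0])<.9): continue
            rc=cv2.minAreaRect(q[:,:2].astype(np.float32)*1000);print(nm,k,ce[i].round(),np.round(rc[0]),np.round(rc[1]),round(rc[2],1))
```

```text
[0.55442854 0.17397841 0.00398624] [ 6.81183351e-01  7.32112848e-01  1.28541123e-04 -5.76124000e-05] [-0.10665387 -0.49315193 -1.30141138] [9.97838485e-02 4.94134911e-01 1.71793364e+00 3.19911670e-04
 9.29407252e-01 2.75516949e-02]
scene plate [282. 268.] [618. -82.] [265. 243.] 1.3
scene plate [354. 347.] [707. 194.] [54. 51.] 29.1
scene blue [474. 334.] [917. 403.] [978. 206.] 4.4
scene wood [273. 187.] [ 352. -263.] [26. 94.] 67.7
scene wood [155. 214.] [ 635. -435.] [ 70. 114.] 81.0
scene wood [354. 230.] [384.   1.] [11. 81.] 11.6
scene wood [351. 292.] [563. 110.] [31. 98.] 4.8
scene wood [389. 305.] [556. 190.] [32. 16.] 15.8
scene wood [282. 379.] [835. 113.] [105.  22.] 62.5
side plate [334. 174.] [703. 192.] [57. 49.] 70.4
side plate [316. 274.] [614. -84.] [258. 243.] 1.3
side plate [433. 385.] [ 686. -443.] [54. 43.] 82.6
side blue [243. 157.] [ 424. -155.] [1274.  132.] 83.3
side wood [241.  18.] [ 721. 1532.] [468. 282.] 37.5
side wood [388. 192.] [830. 112.] [112.  24.] 63.1
side wood [289. 206.] [556. 126.] [143.  38.] 88.4
side wood [204. 247.] [327.  51.] [  2. 178.] 12.8
side wood [229. 272.] [370. -46.] [41.  6.] 13.5
side wood [237. 361.] [ 343. -267.] [ 36. 101.] 68.1
```

View pics/a4.png

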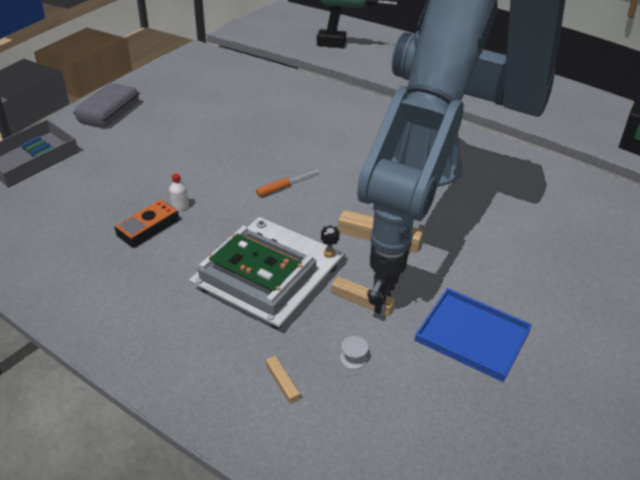

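The strip is out, lying at (362,297) clear of the plate, and the preheater has not moved (centre about (0.617, -0.083)). The tray is clear at (473,333).

Call:
drive_tool --deltas '[{"offset": [0,0.3,1.5],"dr": [0,0,0],"claw": 0.3},{"offset": [0,0.5,4],"dr": [0,0,0],"claw": 0.3},{"offset": [-0.5,3,7],"dr": [0,0,0],"claw": 0.3},{"offset": [-1.2,7,7.5],"dr": [0,0,0],"claw": 0.3},{"offset": [-2,11,7.5],"dr": [0,0,0],"claw": 0.3},{"offset": [-3,15,7.5],"dr": [0,0,-0.02],"claw": 0.3},{"offset": [-3.6,19,7.5],"dr": [0,0,-0.05],"claw": 0.3},{"offset": [-4.2,22.5,7.5],"dr": [0,0,-0.05],"claw": 0.3},{"offset": [-4.4,24.3,7.5],"dr": [0,0,-0.05],"claw": 0.3},{"offset": [-4.4,24.3,7.5],"dr": [0,0,-0.05],"claw": 0.3}]'

```text
time_s: 21.95
eef_pos: [0.5104, 0.4176, 0.08]
tcp_rot: [0.699, 0.715, 0.001, 0.0]
force: [0.2, -0.1, -1.6]
grip_width: 0.029
grasp_force: 59.2
```

Run:
```python
from h import *
c=cap('wrist','w5.png');r.capture('side');a=cap('scene')
o=r.observe();print(o['eef_pos'],o['tcp_rot'],o['force'],o['grip_width'])
for nm,c in(('wrist',c),('scene',a)):
    P=cloud(c);H,S,V=cv2.split(cv2.cvtColor(c['pixels'],cv2.COLOR_BGR2HSV));z=P[...,2];near=(np.abs(P[...,0]-.51)<.15)&(np.abs(P[...,1]-.37)<.2)
    for k,m in(('wood',(H>8)&(H<25)&(S>80)&(V>60)&(z>.05)),('rim',(H>105)&(H<125)&(S>120)&(z>.018)&(z<.03)),('blue',(H>105)&(H<125)&(S>120)&(z<.03))):
        q=P[m&near]
        if len(q)<20: continue
        rc=cv2.minAreaRect(q[:,:2].astype(np.float32)*1000);print(nm,k,len(q),np.percentile(q,[1,50,99],axis=0).round(3).tolist(),np.round(rc[0]),np.round(rc[1]),round(rc[2],1))
```

```text
[0.51107003 0.4142911  0.07914501] [ 7.00077241e-01  7.14067040e-01 -2.57248656e-04  2.31542839e-04] [-0.0933148  -0.75582579 -1.31372074] 0.02895934199491857
wrist wood 10501 [[0.497, 0.38, 0.092], [0.51, 0.414, 0.105], [0.525, 0.44, 0.107]] [510. 437.] [ 30. 121.] 1.6
wrist rim 5708 [[0.434, 0.281, 0.018], [0.511, 0.458, 0.021], [0.593, 0.471, 0.023]] [514. 371.] [160. 199.] 0.6
wrist blue 38373 [[0.436, 0.289, 0.003], [0.515, 0.427, 0.005], [0.592, 0.471, 0.022]] [515. 359.] [176. 223.] 0.8
scene wood 961 [[0.501, 0.302, 0.08], [0.525, 0.356, 0.102], [0.532, 0.437, 0.109]] [530. 369.] [138.  72.] 87.1
scene rim 527 [[0.435, 0.273, 0.018], [0.588, 0.404, 0.021], [0.597, 0.472, 0.025]] [516. 373.] [164. 200.] 0.8
scene blue 5031 [[0.437, 0.275, -0.0], [0.528, 0.378, 0.005], [0.596, 0.471, 0.023]] [517. 372.] [166. 200.] 0.4
```

View pics/w5.png

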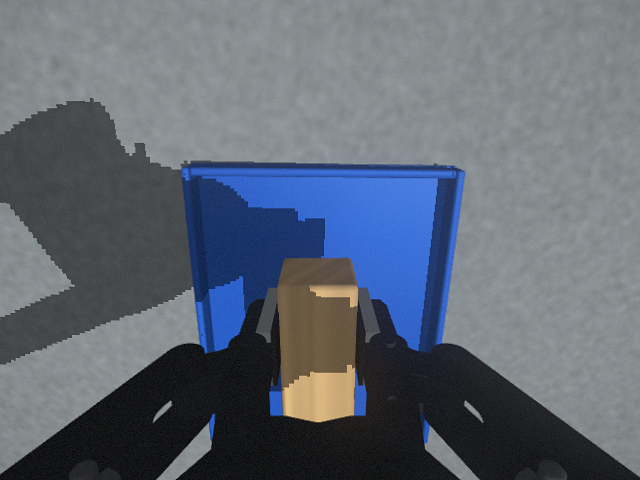

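The wrist picture shows the strip held level at (318,340) above the tray, centred between its walls (columns 185 to 462).

Call:
drive_tool --deltas '[{"offset": [0,0,-3],"dr": [0,0,0],"claw": 0.3},{"offset": [0,0,-5],"dr": [0,0,0],"claw": 0.3},{"offset": [0,0,-6],"dr": [0,0,0],"claw": 0.3},{"offset": [0,0,-6.5],"dr": [0,0,0],"claw": 0.3},{"offset": [0,0,-6.8],"dr": [0,0,0],"claw": 0.3},{"offset": [0,0,-7],"dr": [0,0,0],"claw": 0.3},{"offset": [0,0,-7],"dr": [0,0,0],"claw": 0.3},{"offset": [0,0,-7],"dr": [0,0,0],"claw": 0.3}]'

```text
time_s: 22.9
eef_pos: [0.5111, 0.4158, 0.0097]
tcp_rot: [0.7, 0.714, 0.001, 0.0]
force: [0.1, -0.2, -0.1]
grip_width: 0.0292
grasp_force: 59.2
```

```bash
python3 q.py 2
```

```text
[-46.4, -0.5, -1.6, 0.1, -0.2, -0.1, 0.4826, 511.1, 415.8, 9.7]
[-18.7, -0.5, -0.3, -0.5, 0.6, -1.1, 0.4826, 511.0, 415.8, 9.7]
[-44.4, -0.3, 0.2, -0.0, -0.3, -0.2, 0.4826, 510.9, 415.7, 9.6]
mean [-3.6520e+01 -4.3000e-01 -5.6000e-01 -1.5000e-01  5.0000e-02 -4.6000e-01
  4.8000e-01  5.1101e+02  4.1577e+02  9.6700e+00] 0.028804469487420464 23.0
```

Nearly in contact; lower a touch more, open and retreat.

Call:
drive_tool --deltas '[{"offset": [0,0,-0.06],"dr": [0,0,0],"claw": 0.3},{"offset": [0,0,-0.06],"dr": [0,0,0],"claw": 0.3},{"offset": [0,0,-0.06],"dr": [0,0,0],"claw": 0.45},{"offset": [0,0,-0.06],"dr": [0,0,0],"claw": 0.65},{"offset": [0,0,-0.06],"dr": [0,0,0],"claw": 0.65},{"offset": [0,0,2],"dr": [0,0,0],"claw": 0.65},{"offset": [0,0,6],"dr": [0,0,0],"claw": 0.65},{"offset": [-2,5,11],"dr": [0,0,0],"claw": 0.65},{"offset": [-6,10,16],"dr": [0,0,0],"claw": 0.65},{"offset": [-10,14,20],"dr": [0,0,0],"claw": 0.65}]'

```text
time_s: 24.0
eef_pos: [0.4489, 0.5122, 0.1668]
tcp_rot: [0.7, 0.714, 0.001, 0.0]
force: [0.6, 0.3, 0.6]
grip_width: 0.0556
grasp_force: 0.0
```

Run:
```python
from h import *
import pickle
r.capture('side');a=cap('scene');b=cap('side');a0,b0=pickle.load(open('c.pkl','rb'))
cv2.imwrite('pics/f.png',np.vstack([cv2.resize(a['pixels'][150:450,150:560],(800,585))])) 
for nm,c,c0 in(('scene',a,a0),('side',b,b0)):
  for t,cc in(('0',c0),('1',c)):
    P=cloud(cc);H,S,V=cv2.split(cv2.cvtColor(cc['pixels'],cv2.COLOR_BGR2HSV));z=P[...,2]
    X,Y=P[...,0],P[...,1]
    m=(z>.033)&(z<.05)&(S<60)&(V>120)&(X>.45)&(X<.76)&(np.abs(Y+.083)<.14)
    q=P[m];rc=cv2.minAreaRect(q[:,:2].astype(np.float32)*1000)
    A=np.c_[q[:,:2]-[.617,-.083],np.ones(len(q))];co=np.linalg.lstsq(A,q[:,2],rcond=None)[0]
    print(nm,t,'plate',np.round(rc[0],1),round(rc[2],2),'tilt mm/m',(co*1000).round(2))
    m=(H>8)&(H<25)&(S>80)&(V>60)&(z>.03)&(z<.042)&(np.abs(X-.51)<.07)&(np.abs(Y-.37)<.1)
    if m.sum()>50:
        q=P[m];rc=cv2.minAreaRect(q[:,:2].astype(np.float32)*1000);print('  strip',np.round(rc[0]),np.round(rc[1]),np.percentile(q[:,2],[5,50,95]).round(4))
print(r.observe()['force'],r.observe()['eef_pos'])
```

```text
scene 0 plate [616.9 -81.7] 1.28 tilt mm/m [-1.98 -1.37 39.19]
scene 1 plate [615.8 -82.6] 1.22 tilt mm/m [-4.13 -0.73 39.29]
  strip [515. 370.] [ 33. 135.] [0.0308 0.0338 0.037 ]
side 0 plate [614.4 -79.5] 1.45 tilt mm/m [-1.4   0.61 41.02]
side 1 plate [614.7 -84.5] 1.47 tilt mm/m [-3.2   1.74 41.03]
  strip [508. 366.] [ 29. 142.] [0.0318 0.0354 0.0384]
[ 0.42442923 -0.63080362 -0.44003791] [0.44820473 0.51435156 0.16817941]
```

View pics/f.png

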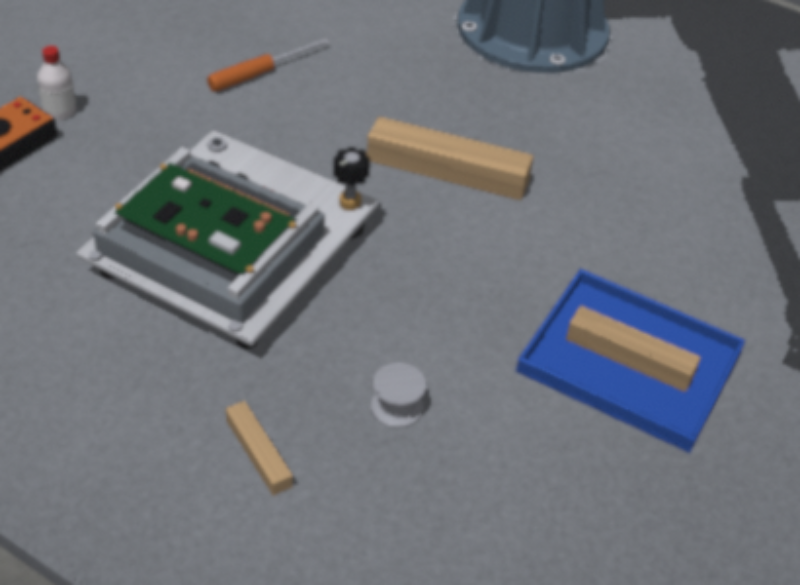

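The close-up shows the strip lying flat in the tray at (633,347). The preheater and the bystanders are where they were, and the arm is clear.

```bash
python3 -c "
from rig import r
print(r.finish_job())"
```

```text
the job is handed in; nothing more can be done
None
```

The job is handed in at about 24 s of the 67 s allowed. The foot carries about 7 to 8 N by the turning torque, the strip came out with almost no drag and lies flat in the blue tray, and the preheater and the other things show no movement in the camera views; I did not test the preheater for rocking.

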